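Index the core turret and hold a core over the empty post

ROBOT

A 6-joint arm with a two-finger parallel gripper is mounted at the origin on a cart in front of the work surface, level with it; the furniture and walls round the work are solid. World frame = base frame: x ahead of the robot, y to its left, z up, the work surface at z = 0. Lengths are in m, angles in rad, forces in N, time in s.
With the tool pointing down it reaches from about 0.425 to 0.95 m from the base axis. Payload 3.5 kg.
Tool frame: the origin (TCP) lies on the centre line of the jaws, within the pads' length; the fingertips stand tip_extent ahead of it and the grasp point (between the pads) lies 2 mm behind it (tip_extent is the distance from the TCP to the fingertips, in m); z points along the fingers, y is the direction in which the jaws open and shut (so a half turn about z gives the same grasp; the last joint's range is limited). The gripper opens to 85 mm and grips with 20 to 120 N. Pads are 22 mm wide; open, the fingers measure 114 mm over their backs; the gripper's body (76 mm by 85 mm) begins 54 mm behind the grasp point. The pads swing forward as they close: fully open they stand 13 mm farther back than shut.
Start: joints at [-1.452, 0.286, 1.577, -0, 1.279, -0.15], TCP at [0.179, -0.651, 0.248] pointing down, gripper open.
Joint ranges: [-2.77, 2.77], [-0.9, 2.22], [0.21, 2.48], [-1.53, 4.67], [0.24, 2.81], [-2.84, 2.84]. Speed limits (rad/s): [2.79, 2.79, 3.14, 3.14, 3.14, 3.14].

INTERFACE

Orientations are given as a unit quaternion [x, y, z, w].
In Python, from plant import * gives the robot as it stands.
- The arm moves only by the shell command python3 -m crank 'ROWS' [FORCE]. ROWS is JSON, a list of rows, each a list of 7 numbers: the gripper's target within -1 to 1 (shut at 1, half-way at 0, fully open at -1), then the shift along the tool's x, y, z in cm, then the turn, a rotation vector about the tool's x, y, z in degrees. In form: [[fingers, tx, ty, tz, wx, wy, wz], ...]. A call has 1 to 5 rows; each row shifts and turns the commanded pose from where the row before left it, along the tool's axes as they then stand; what a row does not reach is not made up. A row lasts 1/10 s, in which the tool goes at most 50 mm and 8.59 degrees, less where a joint would pass 70% of its speed; a pose out of reach is approached as far as the arm can. A call is refused whole if a number of a shift passes 5 or a number of a turn 8.59, either way. A call with a gripper value outside its range is refused whole. The fingers move at their own pace and stop on an object; FORCE is the grip in N (left out, the last holds). Time passes only in rows, so rows that do not move let the fingers close. It gives the time, the measured TCP pose, the force and the opening at its end, in the units of the state.
- get_state(): the state, without advancing time (a new reading comes with each control period).
- read_camera(name): name is "scene" or "side" or "wrist"; returns a dict with "color" (420x560x3 uint8, red, green, blue), "vfov" (degrees; the focal length in pixels is half the picture's height over the tangent of half this angle, whatever the lens; pixels are square), "cx", "cy" (the principal point, pixels), "cam_to_world" (4x4, takes a point from camera to world coordinates). Camera axes: x right, y up, looking along -z (the intrinsics and any distortion apply to the point x, -y, -z); pixel columns grow to the right and rows downward; lengths in m; the calibration is good to about 2 mm. A picture is of the moment at which its call begins. There is no depth.
- sign_off(): hands the job in, once; it reports no verdict.
Trained networks look in the newest picture that a camera, given by its name, has taken for a name from the list of things; names that differ only in an ending like _2 or _b are one class to them, and where a whole thing is asked for, a point or a joint stands for the part that bears it (a point fixed in the world has none). Each returns a list of dicts, best first, with "p" (0 to 1); they miss things now and then, are a little off and sometimes report something else, mostly with a low value. They report only what shows in the picture. A call takes as long as a camera call.
- trace(thing, camera): "pixels" (420x560 bool, what is visible of it) and "location" ([column, row] in pixels, amid what is visible of it).
- place_of(thing, camera): "location" ([column, row] in pixels: a listed point, or the origin of a listed thing).
The state is a dict: "time": time; "qpos": joint angles; "dq": joint speeds; "joint_efforts": joint torques, N m; "eef_pos": TCP position; "tcp_rot": TCP orientation; "contact_force": force on the tool from outside, world axes, zero at the start; "wrist_torque": the same for the moment, N m; "opening": opening from 0.0 (shut) to 1.0 (fully open).
Only numpy, scipy, OpenCV 4.12 (cv2) and the standard library are available. Lean on these libraries where they do the work, as an engineer would, in place of code of your own. Each camera call takes 0.05 s, during which the arm holds its last target.

TASK

Turn the five-post turret one detent step counter-clockwise (seen from above) by its central knob, so that its one empty post comes to the load pointer. Then pick up the loose small cardboard core from the bench, carry it over the guard rail without touching the rail, and hold it upright and centred over the empty post with its lower rim about 10 mm above the post's top, touching neither post nor turret, so the fit can be checked before it is lowered. Finish still holding it there, and leave the other things on the bench alone.

Things in the scene. Friction and masses are not known exactly. Their poses are not given: they have to be found in the camera images.
- turret (a joint): turret angle about its vertical axis, rad, growing counter-clockwise seen from above; about 0 at the start, in a detent. Detents every 72 degrees (1.257 rad). Past half a step the sprung detent pulls it on into the next notch, where it stays once the knob is let go; about 0.12 N m turns it.
- turret_base: fixed grey round base, 184 mm across, 30 mm high; origin on the bench on the turning axis; its own -x points to the load pointer (dark diamond on a rim block). On it turns a disc 218 mm across (top at z 44 mm) with five steel posts 36 mm thick, 72 degrees apart on a 75 mm radius, tops at z 99 mm. Four carry a fixed core 62 mm across (tops at z 94 mm), one is empty.
- empty_post_top (a point): centre of the top face of the empty post, 99 mm above the bench; it turns with the turret. At the start it lies one step (72 degrees) clockwise of the load pointer.
- load_mark (a point): fixed point at which the top centre of the empty post must arrive: 75 mm from the turning axis towards the load pointer, 99 mm above the bench
- knob_grip (a point): middle of the grip of the turret's black round knob, on the turning axis, 131 mm above the bench; the knob is 38 mm in diameter and 31 mm high (from 114 to 145 mm above the bench) on a 26 mm column
- core: the loose small cardboard core, a tube 62 mm in outside diameter, 50 mm high, about 50 mm bore, 25 g, standing on the bench on the robot's right of the guard rail; origin at the centre of its lower rim, z up along its axis
- guard: the fixed guard rail between the core and the turret: two square posts 280 mm apart with three bars, 128 mm high, 14 mm thick, feet 44 mm wide; origin on the bench under its middle, x along the rail, y across it (towards the turret)
- weight: bystander: loose brass weight with a knob, 45 mm across, 53 mm high, origin under its centre
- tape: bystander: loose roll of masking tape lying flat, 104 mm across, 25 mm high, origin under its centre

How it is judged:
By the outcome, as a careful person would: the job done as asked, in the order asked, and still so for the second after the job is handed in, while the arm keeps its last pose, push and grip.
It also fails if it takes over 64 s, if anything falls off the work surface, if the arm or the gripper's body presses on something with over 40 N, if the wrist force passes 120 N, or if a joint passes its speed limit or range.

## Working session

There is one attempt and no reset: what is moved stays moved. The work goes in short steps, Python scripts to look and compute and a shell command to move; the robot and the scene stay as the last step left them, time stands still between calls to the robot, and variables do not carry over. Pictures are saved under pics/ and viewed, and the job is handed in when it is done.

```bash
ls; mkdir -p pics; cat > h.py <<'E'
from plant import *
import numpy as np, cv2
def snap(cam,fn):
    r=read_camera(cam); cv2.imwrite('pics/'+fn,r['color'][:,:,::-1].copy()); return r
E
python3 - <<'E'
from h import *
s=get_state(); print({k:np.round(v,4).tolist() if not isinstance(v,dict) else v for k,v in s.items()})
for c in ['scene','side','wrist']:
    r=snap(c,c+'0.png'); print(c,[k for k in r],r['vfov'],r['cx'],r['cy']); print(np.round(r['cam_to_world'],3).tolist(), {k:r[k] for k in r if k not in('color','cam_to_world')})
    for t in ['turret_base','knob_grip','core','guard','empty_post_top','load_mark','weight','tape']:
        try: print(c,t,[(round(d['p'],2),np.round(d['location'],1).tolist()) for d in place_of(t,c)][:3])
        except Exception as e: print(t,e)
E
```

```text
pics
{'time': 0.0, 'qpos': [-1.452, 0.2872, 1.5782, 0.0, 1.2786, -0.15], 'dq': [-0.0013, -0.0001, 0.0006, -0.002, 0.0002, -0.001], 'joint_efforts': [-0.0002, -40.5977, -29.2629, -0.0002, 0.0058, 0.0], 'eef_pos': [0.1792, -0.6501, 0.2469], 'tcp_rot': [0.991, 0.134, 0.0, -0.0012], 'contact_force': [-0.3521, -0.1638, 0.2087], 'wrist_torque': [0.0487, 0.0207, -0.0006], 'opening': 0.9994}
scene ['color', 'vfov', 'cx', 'cy', 'cam_to_world'] 47.19291554156246 283.5109605268663 212.14584863130088
[[0.869, 0.387, -0.309, 0.238], [-0.496, 0.679, -0.541, -0.573], [0.0, 0.623, 0.782, 0.839], [0.0, 0.0, 0.0, 1.0]] {'vfov': 47.19291554156246, 'cx': 283.5109605268663, 'cy': 212.14584863130088}
scene turret_base [(0.92, [274.4, 182.1])]
scene knob_grip [(0.96, [277.2, 141.8])]
scene core []
scene guard [(0.95, [298.6, 251.8]), (0.25, [373.8, 254.2])]
scene empty_post_top [(0.72, [247.5, 138.6])]
scene load_mark [(0.78, [241.4, 167.6]), (0.19, [273.3, 141.0])]
scene weight [(0.64, [376.4, 251.4])]
scene tape [(0.6, [240.7, 344.5])]
side ['color', 'vfov', 'cx', 'cy', 'cam_to_world'] 57.59903734691622 
[... 286 characters left out ...]
ip [(0.72, [258.7, 222.5])]
side core [(0.89, [277.4, 206.9])]
side guard [(0.29, [276.6, 205.3])]
side empty_post_top [(0.88, [270.4, 251.1])]
side load_mark [(0.95, [290.6, 231.1])]
side weight [(0.65, [228.1, 213.7])]
side tape [(0.71, [339.2, 206.2])]
wrist ['color', 'vfov', 'cx', 'cy', 'cam_to_world'] 65.62022731163202 278.27817946232807 211.35399522240454
[[0.266, 0.911, 0.315, 0.259], [-0.964, 0.251, 0.086, -0.628], [-0.0, -0.326, 0.945, 0.374], [0.0, 0.0, 0.0, 1.0]] {'vfov': 65.62022731163202, 'cx': 278.27817946232807, 'cy': 211.35399522240454}
wrist turret_base []
wrist knob_grip []
wrist core []
wrist guard []
wrist empty_post_top []
wrist load_mark []
wrist weight []
wrist tape []
```

View pics/scene0.png

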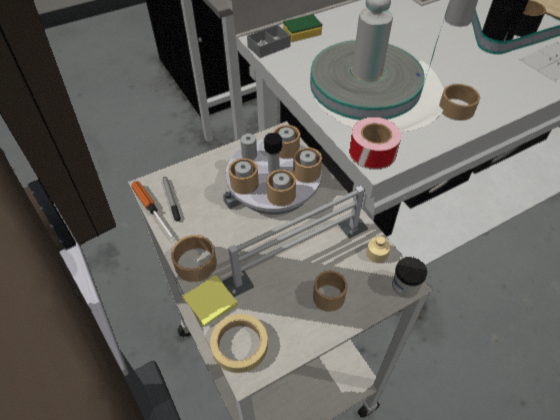

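View pics/side0.png

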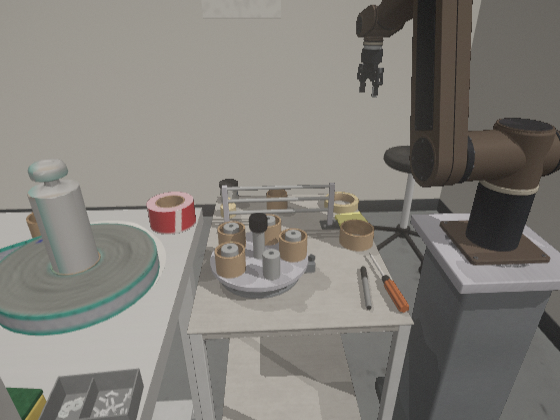

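View pics/wrist0.png

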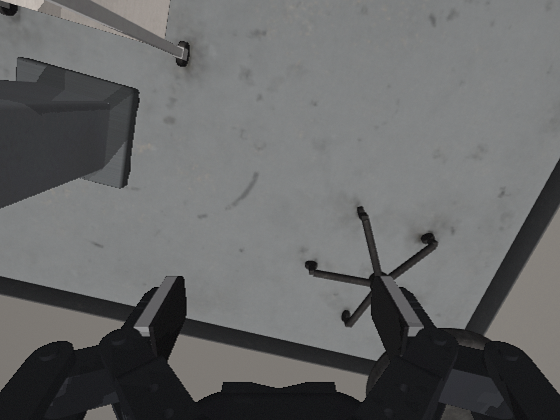

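```bash
cat >> h.py <<'E'
def ray(r,uv):
    f=r['color'].shape[0]/2/np.tan(np.radians(r['vfov'])/2)
    T=np.array(r['cam_to_world']); d=np.array([(uv[0]-r['cx'])/f,-(uv[1]-r['cy'])/f,-1]); d=T[:3,:3]@d
    return T[:3,3],d
def onz(r,uv,z):
    o,d=ray(r,uv); return o+d*(z-o[2])/d[2]
def proj(r,p):
    f=r['color'].shape[0]/2/np.tan(np.radians(r['vfov'])/2)
    T=np.array(r['cam_to_world']); c=T[:3,:3].T@(np.asarray(p,float)-T[:3,3]); return np.array([r['cx']+f*c[0]/-c[2], r['cy']-f*c[1]/-c[2]])
def circ(r,c,rad,z):
    return np.array([proj(r,[c[0]+rad*np.cos(a),c[1]+rad*np.sin(a),z]) for a in np.linspace(0,2*np.pi,60)])
E
python3 - <<'E'
from h import *
Z=dict(turret_base=0,knob_grip=.131,core=0,guard=0,empty_post_top=.099,load_mark=.099,weight=0,tape=0)
for c in ['scene','side']:
    r=read_camera(c)
    for t in Z:
        print(c,t,[(round(d['p'],2),np.round(onz(r,d['location'],Z[t]),4).tolist()) for d in place_of(t,c)][:2], [(round(d['p'],2),np.round(d['location']).tolist(),int(d['pixels'].sum())) for d in trace(t,c)] if t in('core','tape') else '')
E
```

```text
scene turret_base [(0.94, [0.6005, 0.0999, 0.0])] 
scene knob_grip [(0.77, [0.5893, 0.0928, 0.131])] 
scene core [(0.79, [0.5417, -0.2254, 0.0])] [(0.6, [330.0, 285.0], 969)]
scene guard [(0.85, [0.5383, -0.1063, 0.0])] 
scene empty_post_top [(0.79, [0.5635, 0.1634, 0.099])] 
scene load_mark [(0.62, [0.5197, 0.0929, 0.099])] 
scene weight [(0.97, [0.6891, -0.1846, 0.0])] 
scene tape [(0.96, [0.3466, -0.221, 0.0])] [(0.73, [233.0, 361.0], 1575)]
side turret_base [(0.68, [0.5887, 0.0892, 0.0])] 
side knob_grip [] 
side core [] [(0.86, [276.0, 194.0], 321), (0.32, [261.0, 261.0], 6492)]
side guard [] 
side empty_post_top [(0.89, [0.5632, 0.171, 0.099])] 
side load_mark [(0.65, [0.5147, 0.085, 0.099])] 
side weight [(0.53, [0.6829, -0.198, 0.0])] 
side tape [(0.62, [0.3451, -0.2292, 0.0])] [(0.55, [344.0, 201.0], 477)]
```

```bash
python3 -c "
import plant;print([n for n in dir(plant) if not n.startswith('__')]); print(getattr(plant,'tip_extent',None))"
for i in 1 2 3; do :; done
python3 -m crank '[[-1,3.3,-3.4,-0.3,0,0,0],[-1,3.3,-3.4,-0.3,0,0,0],[-1,3.3,-3.4,-0.3,0,0,0],[-1,3.3,-3.4,-0.3,0,0,0],[-1,3.3,-3.4,-0.3,0,0,0]]'
```

```text
['Unreachable', 'get_state', 'place_of', 'read_camera', 'sign_off', 'tip_extent', 'trace']
0.017
time: 2.95
eef_pos: [0.2938, -0.4413, 0.2636]
tcp_rot: [0.991, 0.134, 0.0, 0.0]
contact_force: [1.4, -0.7, 0.3]
opening: 0.999
```

```bash
python3 -m crank '[[-1,3.3,-3.4,-0.3,0,0,0],[-1,3.3,-3.4,-0.3,0,0,0],[-1,3.3,-3.4,-0.3,0,0,0],[-1,3.3,-3.4,-0.3,0,0,0],[-1,3.3,-3.4,-0.3,0,0,0]]'
```

```text
time: 3.45
eef_pos: [0.4077, -0.2335, 0.2788]
tcp_rot: [0.991, 0.134, 0.0, 0.0]
contact_force: [0.8, -0.2, -0.2]
opening: 0.999
```

```bash
python3 -m crank '[[-1,3.3,-3.4,-0.2,0,0,0],[-1,3.3,-3.4,-0.2,0,0,0],[-1,3.3,-3.4,-0.2,0,0,0],[-1,3.3,-3.4,-0.2,0,0,0],[-1,3.3,-3.4,-0.2,0,0,0]]'
```

```text
time: 3.95
eef_pos: [0.5217, -0.0256, 0.2888]
tcp_rot: [0.991, 0.134, 0.0, 0.0]
contact_force: [-0.1, -0.4, 1.3]
opening: 1.001
```

```bash
python3 -m crank '[[-1,3.2,-3.3,0,0,0,0],[-1,3.2,-3.3,0,0,0,0],[-1,0,0,0,0,0,0]]'; python3 - <<'E'
from h import *
r=snap('wrist','w1.png')
print(np.round(get_state()['eef_pos'],4))
Z=dict(turret_base=0,knob_grip=.131,empty_post_top=.099,load_mark=.099)
for t in Z: print(t,[(round(d['p'],2),np.round(d['location']).tolist(),np.round(onz(r,d['location'],Z[t]),4).tolist()) for d in place_of(t,'wrist')][:2])
E
```

```text
time: 4.25
eef_pos: [0.5665, 0.0573, 0.2882]
tcp_rot: [0.991, 0.137, 0.0, -0.001]
contact_force: [-0.1, -0.8, -0.3]
opening: 1.002
[0.5657 0.0553 0.2881]
turret_base [(0.57, [255.0, 143.0], [0.5888, 0.0943, 0.0])]
knob_grip [(0.56, [249.0, 163.0], [0.5886, 0.0911, 0.131])]
empty_post_top [(0.94, [174.0, 160.0], [0.5647, 0.1632, 0.099])]
load_mark [(0.6, [235.0, 226.0], [0.5147, 0.0899, 0.099])]
```

View pics/w1.png

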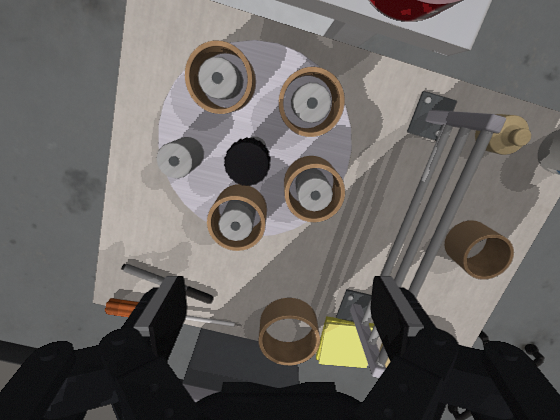

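```bash
python3 - <<'E'
from h import *
r=read_camera('wrist'); rs=read_camera('side')
im=r['color']
P=[onz(r,p,.099) for p in [(174,160),(236,225.5),(315,195),(312,102.5),(217.5,77)]]
print(np.round(P,4)); c=np.mean(P,0); print('c',c,[np.linalg.norm((p-c)[:2]).round(4) for p in P],[np.degrees(np.arctan2(p[1]-c[1],p[0]-c[0])).round(1) for p in P])
print('knob',onz(r,(247,162),.145))
# knob blob
g=cv2.cvtColor(im,cv2.COLOR_RGB2GRAY); m=(g<35).astype(np.uint8); n,l,st,ce=cv2.connectedComponentsWithStats(m)
k=l[162,247]; print(st[k],ce[k])
print('core top',onz(r,(487.5,254),.05))
d=trace('core','wrist'); print([(x['p'],x['location'],x['pixels'].sum()) for x in d])
v=im.copy()
for z,R in((.0,.031),(.05,.031),(.05,.025)):
    cv2.polylines(v,[circ(r,(.5417,-.2254),R,z).astype(int)],True,(0,255,0))
cv2.polylines(v,[circ(r,c,.109,.044).astype(int)],True,(0,255,0))
cv2.polylines(v,[circ(r,c,.019,.145).astype(int)],True,(0,255,0))
cv2.imwrite('pics/w1o.png',v[:,:,::-1])
E
```

```text
[[0.564  0.157  0.099 ]
 [0.5133 0.0838 0.099 ]
 [0.5664 0.0146 0.099 ]
 [0.6499 0.0437 0.099 ]
 [0.6482 0.1317 0.099 ]]
c [0.58834228 0.08614204 0.099     ] [np.float64(0.0749), np.float64(0.0751), np.float64(0.0748), np.float64(0.0747), np.float64(0.0752)] [np.float64(109.0), np.float64(-178.2), np.float64(-107.0), np.float64(-34.6), np.float64(37.3)]
knob [0.59013861 0.08624453 0.145     ]
[ 218  134   46   49 1682] [240.95719382 157.66230678]
core top [ 0.53818396 -0.22332526  0.05      ]
[(0.93, [477.0, 246.2], np.int64(2661))]
```

View pics/w1o.png

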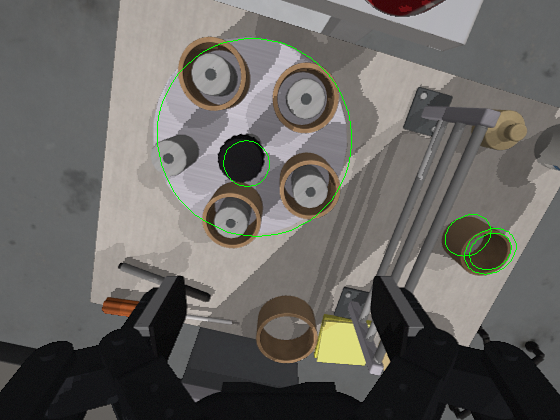

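```bash
cat > cal.py <<'E'
from h import *
E
python3 - <<'E'
from h import *
r=snap('wrist','w2.png'); im=r['color']; print(np.round(get_state()['eef_pos'],4),np.round(get_state()['dq'],3))
g=cv2.cvtColor(im,cv2.COLOR_RGB2GRAY)
P=[]
for u,v in [(169,157),(231,223),(310,192),(306,99),(211,74)]:
    w=g[v-12:v+13,u-12:u+13]; m=(w<110)&((np.indices(w.shape)-12)**2).sum(0).__lt__(60)
    yy,xx=np.nonzero(m); P.append((u-12+xx.mean(),v-12+yy.mean())); 
print(np.round(P,1))
W=np.array([onz(r,p,.099) for p in P]); c=W.mean(0); print(np.round(W,4),c,[np.linalg.norm((p-c)[:2]).round(4) for p in W],[np.degrees(np.arctan2(p[1]-c[1],p[0]-c[0])).round(1) for p in W])
m=(g<35).astype(np.uint8); n,l,st,ce=cv2.connectedComponentsWithStats(m); k=l[158,241]; print('knob',st[k],onz(r,ce[k],.143))
d=trace('core','wrist'); M=d[0]['pixels']; ys,xs=np.nonzero(M); 
# fit core position by silhouette IoU
from scipy.optimize import minimize
def sil(p):
    pts=np.vstack([circ(r,p,.031,0),circ(r,p,.031,.05)]).astype(np.float32); h=cv2.convexHull(pts)
    b=np.zeros(M.shape,np.uint8); cv2.fillConvexPoly(b,np.round(h*16).astype(np.int32),1,shift=4); return b>0
MF=M.copy(); hh=cv2.convexHull(np.argwhere(M)[:,::-1].astype(np.int32)); b=np.zeros(M.shape,np.uint8); cv2.fillConvexPoly(b,hh,1); MF=b>0
f=lambda p:1-(sil(p)&MF).sum()/(sil(p)|MF).sum()
s=minimize(f,[.54,-.223],method='Nelder-Mead',options=dict(initial_simplex=[[.54,-.223],[.55,-.223],[.54,-.213]])); print('core',s.x,s.fun)
E
```

```text
[0.565  0.052  0.2885] [ 0.005  0.    -0.002 -0.001  0.001  0.   ]
[[167.9 158.4]
 [230.3 222.9]
 [310.1 191.6]
 [305.5  98.7]
 [210.1  74.2]]
[[0.5641 0.163  0.099 ]
 [0.5146 0.0901 0.099 ]
 [0.5686 0.0203 0.099 ]
 [0.6516 0.0502 0.099 ]
 [0.6489 0.1384 0.099 ]] [0.58958536 0.0923966  0.099     ] [np.float64(0.075), np.float64(0.075), np.float64(0.0751), np.float64(0.075), np.float64(0.0751)] [np.float64(109.8), np.float64(-178.2), np.float64(-106.2), np.float64(-34.2), np.float64(37.8)]
knob [ 218  134   46   48 1680] [0.59195835 0.09205118 0.143     ]
core [ 0.53824286 -0.22073461] 0.021325459317585338
```

```bash
python3 -m crank '[[-1,3.5,-3.2,0,0,0,0],[-1,0,0,5,0,0,0],[-1,0,0,3,0,0,0],[-1,0,0,0,0,0,0],[-1,0,0,0,0,0,0]]'; python3 - <<'E'
from h import *
r=snap('wrist','w3.png'); print(np.round(get_state()['eef_pos'],4),get_state()['tcp_rot'])
E
```

```text
time: 5.25
eef_pos: [0.5905, 0.0928, 0.2086]
tcp_rot: [0.991, 0.134, -0.0, -0.0]
contact_force: [0.6, -0.6, 1.4]
opening: 1.004
[0.5915 0.0928 0.2104] [9.91021437e-01 1.33695257e-01 1.43030521e-03 2.08942478e-04]
```

View pics/w3.png

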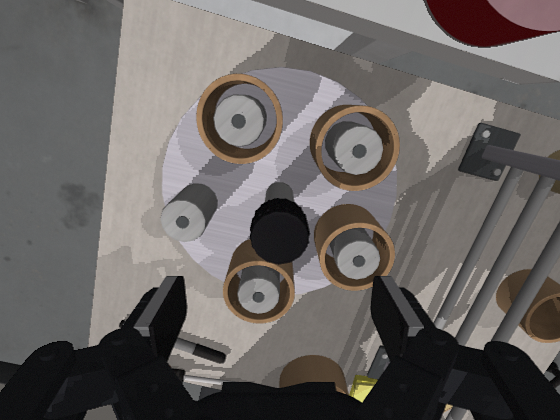

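The knob top is at (279,230), midway between the finger pads (about 160 and 397). Now descending.

```bash
python3 -m crank '[[-1,0,0,3,0,0,0],[-1,0,0,3,0,0,0],[-1,0,0,1.9,0,0,0],[-1,0,0,0,0,0,0],[-1,0,0,0,0,0,0]]'; python3 - <<'E'
from h import *
r=snap('wrist','w4.png'); print(np.round(get_state()['eef_pos'],4))
r=snap('side','s4.png')
E
```

```text
time: 5.8
eef_pos: [0.592, 0.093, 0.1319]
tcp_rot: [0.991, 0.134, 0.002, 0.0]
contact_force: [-0.2, 0.1, 1.0]
opening: 0.998
[0.5924 0.093  0.1325]
```

View pics/w4.png

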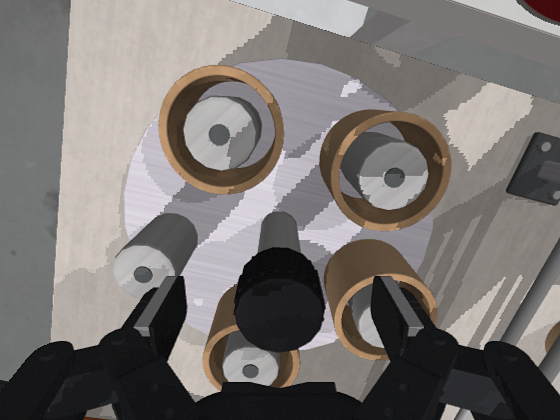

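View pics/s4.png

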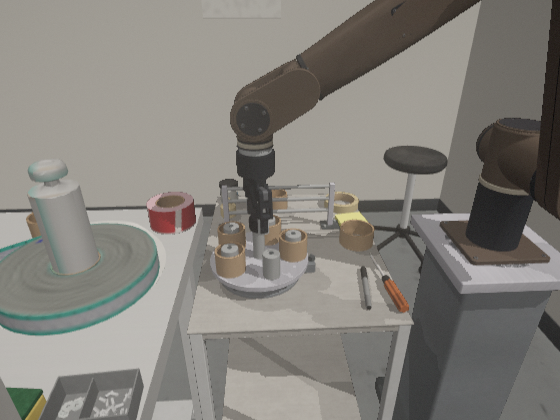

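Knob centred between the pads (279,300). Closing.

```bash
python3 -m crank '[[1,0,0,0,0,0,0],[1,0,0,0,0,0,0],[1,0,0,0,0,0,0],[1,0,0,0,0,0,0],[1,0,0,0,0,0,0]]' 60;python3 -m crank '[[1,0,0,0,0,0,0],[1,0,0,0,0,0,0],[1,0,0,0,0,0,0]]'; python3 -c "
from h import *
print(get_state()['qpos'],get_state()['contact_force']); snap('wrist','w5.png')"
```

```text
time: 6.4
eef_pos: [0.591, 0.0924, 0.1303]
tcp_rot: [0.991, 0.134, 0.0, 0.001]
contact_force: [-1.4, -2.7, 4.4]
opening: 0.43
time: 6.7
eef_pos: [0.591, 0.0924, 0.1303]
tcp_rot: [0.991, 0.134, 0.0, 0.001]
contact_force: [-2.1, -3.6, 6.2]
opening: 0.429
[-0.01372571  0.24220319  1.85980945 -0.00199799  1.03854501  1.28886015] [-2.10668677 -3.59010277  6.238226  ]
```

View pics/w5.png

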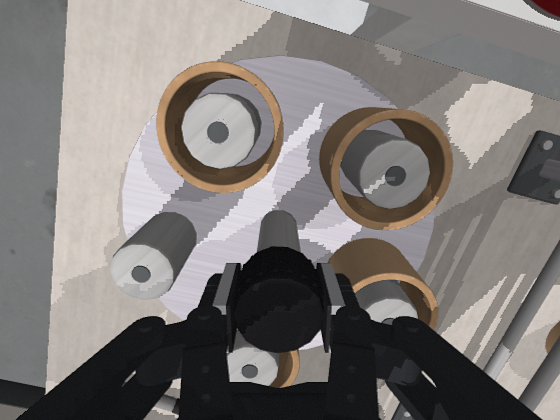

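Gripped (opening 0.43 ≈ 37 mm). Turning counter-clockwise (−wz, as tool z points down).

```bash
python3 -m crank '[[1,0,0,0,0,0,-6],[1,0,0,0,0,0,-6],[1,0,0,0,0,0,-6],[1,0,0,0,0,0,-6],[1,0,0,0,0,0,0]]'; python3 -c "
from h import *
print(get_state()['qpos'],get_state()['contact_force'],get_state()['wrist_torque']); snap('wrist','w6.png')"
```

```text
time: 7.25
eef_pos: [0.591, 0.0923, 0.1303]
tcp_rot: [0.941, 0.338, 0.0, 0.001]
contact_force: [-1.1, -4.2, 5.2]
opening: 0.43
[-1.38729066e-02  2.42155593e-01  1.85980620e+00 -1.81171077e-03
  1.03846988e+00  8.68006659e-01] [-1.05698988 -4.19244139  5.22113425] [-0.75561842  0.18734375  0.11487491]
```

View pics/w6.png

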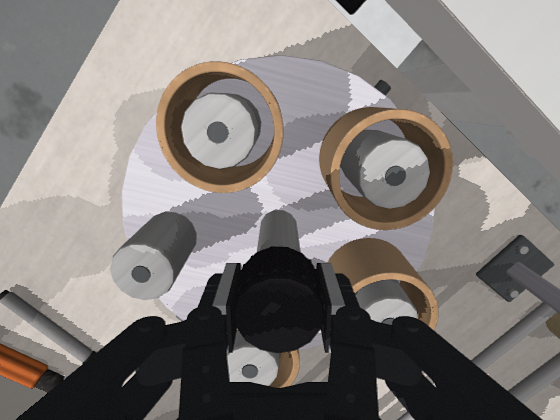

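The turret follows the tool without slip. I'll continue with the remaining 48°.

```bash
python3 -m crank '[[1,0,0,0,0,0,-6],[1,0,0,0,0,0,-6],[1,0,0,0,0,0,-6],[1,0,0,0,0,0,-6],[1,0,0,0,0,0,-6]]';python3 -m crank '[[1,0,0,0,0,0,-6],[1,0,0,0,0,0,-6],[1,0,0,0,0,0,-6],[1,0,0,0,0,0,0],[1,0,0,0,0,0,0]]'; python3 -c "
from h import *
print(get_state()['qpos'],get_state()['contact_force'],get_state()['wrist_torque']); snap('wrist','w7.png')"
```

```text
time: 7.8
eef_pos: [0.591, 0.0923, 0.1303]
tcp_rot: [0.821, 0.571, 0.0, 0.001]
contact_force: [-1.7, -5.6, 5.2]
opening: 0.429
time: 8.3
eef_pos: [0.5911, 0.0923, 0.1303]
tcp_rot: [0.723, 0.691, -0.0, 0.001]
contact_force: [-1.6, -5.7, 4.7]
opening: 0.43
[-1.39272749e-02  2.42184870e-01  1.85985691e+00 -1.74142653e-03
  1.03815760e+00  3.20213878e-02] [-1.6011687  -5.67516241  4.6895203 ] [-0.71155849  0.13328194  0.0517985 ]
```

View pics/w7.png

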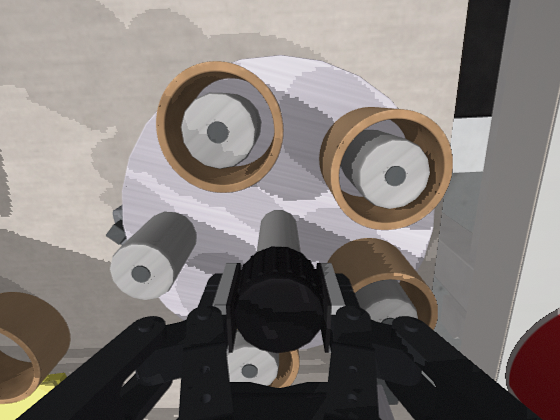

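The empty post is now beside the pointer block (118,225). Next I release and rise.

```bash
python3 -m crank '[[-1,0,0,0,0,0,0],[-1,0,0,0,0,0,0],[-1,0,0,0,0,0,0],[-1,0,0,0,0,0,0],[-1,0,0,0,0,0,0]]';python3 -m crank '[[-1,0,0,-3,0,0,0],[-1,0,0,-5,0,0,0],[-1,0,0,-5,0,0,0],[-1,0,0,-2.5,0,0,0],[-1,0,0,0,0,0,0]]'; python3 -c "
from h import *
r=snap('wrist','w8.png')
print(get_state()['eef_pos'],get_state()['tcp_rot'])
for t in ['empty_post_top','load_mark']: print(t,[(round(d['p'],2),np.round(onz(r,d['location'],.099),4)) for d in place_of(t,'wrist')])
"
```

```text
time: 8.85
eef_pos: [0.5904, 0.0934, 0.1291]
tcp_rot: [0.723, 0.691, -0.0, -0.0]
contact_force: [-0.6, 0.2, -0.0]
opening: 1.001
time: 9.35
eef_pos: [0.5929, 0.0934, 0.2909]
tcp_rot: [0.723, 0.691, 0.004, 0.004]
contact_force: [-0.0, 0.4, 1.0]
opening: 1.003
[0.59158569 0.09331397 0.28733572] [0.72290691 0.69093964 0.00208662 0.00191397]
empty_post_top [(0.9, array([0.511 , 0.0897, 0.099 ])), (0.2, array([0.5167, 0.0907, 0.099 ]))]
load_mark [(0.94, array([0.5154, 0.0919, 0.099 ]))]
```

View pics/w8.png

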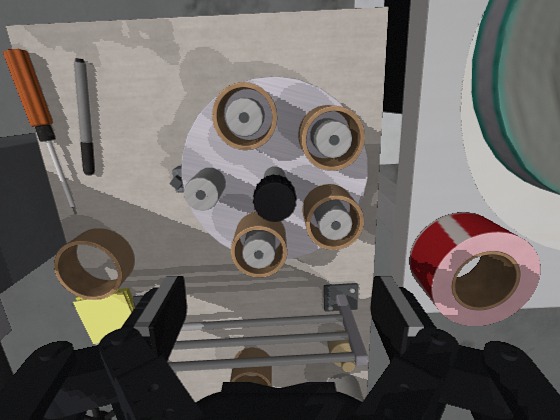

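```bash
python3 - <<'E'
from h import *
r=snap('wrist','w9.png'); g=cv2.cvtColor(r['color'],cv2.COLOR_RGB2GRAY)
P=[]
for u,v in [(202,194),(259,253),(335,221),(333,139),(244,117)]:
    w=g[v-12:v+13,u-12:u+13]; m=(w<110)&(((np.indices(w.shape)-12)**2).sum(0)<60)
    yy,xx=np.nonzero(m); P.append((u-12+xx.mean(),v-12+yy.mean()))
print(np.round(P,1))
W=np.array([onz(r,p,.099) for p in P]); c=W.mean(0); print(np.round(W,4),c,[np.linalg.norm((p-c)[:2]).round(4) for p in W],[np.degrees(np.arctan2(p[1]-c[1],p[0]-c[0])).round(1) for p in W])
E
python3 -m crank '[[-1,-4.5,-0.5,0,0,0,8],[-1,0,0,0,0,0,8],[-1,0,0,0,0,0,8],[-1,0,0,0,0,0,8],[-1,0,0,0,0,0,8]]'
python3 -m crank '[[-1,0,0,0,0,0,8],[-1,0,0,0,0,0,8],[-1,0,0,0,0,0,8],[-1,0,0,0,0,0,8],[-1,0,0,0,0,0,8]]'
python3 -m crank '[[-1,0,4,0,0,0,5],[-1,0,4,0,0,0,0],[-1,0,4,0,0,0,0],[-1,0,4,0,0,0,0],[-1,0,0,0,0,0,0]]'
```

```text
[[204.4 196. ]
 [262.2 256.4]
 [333.9 220.2]
 [338.4 140. ]
 [247.7 117. ]]
[[0.5147 0.0902 0.099 ]
 [0.5678 0.0215 0.099 ]
 [0.6429 0.059  0.099 ]
 [0.6463 0.1388 0.099 ]
 [0.5632 0.1632 0.099 ]] [0.58698502 0.09453417 0.099     ] [np.float64(0.0724), np.float64(0.0755), np.float64(0.0662), np.float64(0.074), np.float64(0.0727)] [np.float64(-176.5), np.float64(-104.7), np.float64(-32.4), np.float64(36.7), np.float64(109.1)]
time: 10.05
eef_pos: [0.5825, 0.0484, 0.2815]
tcp_rot: [0.917, 0.399, -0.002, -0.001]
contact_force: [-0.1, -0.5, -0.3]
opening: 0.997
time: 10.55
eef_pos: [0.5825, 0.0485, 0.2815]
tcp_rot: [0.998, 0.062, -0.002, -0.0]
contact_force: [0.6, -0.7, -0.2]
opening: 0.999
time: 11.05
eef_pos: [0.5927, -0.1151, 0.2814]
tcp_rot: [1.0, 0.018, -0.002, -0.0]
contact_force: [1.2, -0.3, 0.8]
opening: 0.996
```

```bash
cat > cf.py <<'E'
from h import *
from scipy.optimize import minimize
def corefit(r,M,x0):
    hh=cv2.convexHull(np.argwhere(M)[:,::-1].astype(np.int32)); b=np.zeros(M.shape,np.uint8); cv2.fillConvexPoly(b,hh,1); MF=b>0
    def sil(p):
        pts=np.vstack([circ(r,p,.031,0),circ(r,p,.031,.05)]).astype(np.float32); h=cv2.convexHull(pts)
        b=np.zeros(M.shape,np.uint8); cv2.fillConvexPoly(b,np.round(h*16).astype(np.int32),1,shift=4); return b>0
    f=lambda p:1-(sil(p)&MF).sum()/(sil(p)|MF).sum()
    x0=np.array(x0); s=minimize(f,x0,method='Nelder-Mead',options=dict(initial_simplex=[x0,x0+[.01,0],x0+[0,.01]])); return s.x,s.fun
E
python3 - <<'E'
from cf import *
r=snap('wrist','w10.png'); print(get_state()['eef_pos'],get_state()['tcp_rot'])
d=trace('core','wrist'); print([(x['p'],x['location'],x['pixels'].sum()) for x in d]); print(corefit(r,d[0]['pixels'],[.538,-.221]))
E
```

```text
[ 0.59272642 -0.11293902  0.28156371] [ 9.99816029e-01  1.90415236e-02 -2.11937518e-03 -9.14465710e-04]
[(0.7, [362.1, 226.2], np.int64(2146)), (0.16, [346.4, 351.4], np.int64(2839))]
(array([ 0.53831949, -0.22069894]), np.float64(0.017755681818181768))
```

View pics/w10.png

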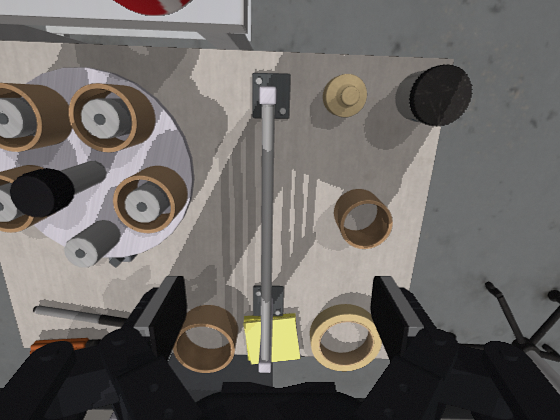

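Core at (363,218) in the picture, x 0.538, y −0.221; the fit agrees with the earlier one to under 1 mm. Moving above it.

```bash
python3 -m crank '[[-1,-2,3.5,0,0,0,0],[-1,-2,3.5,0,0,0,0],[-1,-1.85,3.55,0,0,0,0],[-1,0,0,5,0,0,0],[-1,0,0,5,0,0,0]]'; python3 -m crank '[[-1,0,0,3,0,0,0],[-1,0,0,0,0,0,0],[-1,0,0,0,0,0,0]]'; python3 - <<'E'
from cf import *
r=snap('wrist','w11.png'); print(get_state()['eef_pos'],get_state()['tcp_rot'])
d=trace('core','wrist'); print([(x['p'],x['location'],x['pixels'].sum()) for x in d]); print(corefit(r,d[0]['pixels'],[.538,-.221]))
E
```

```text
time: 11.65
eef_pos: [0.5403, -0.2191, 0.1847]
tcp_rot: [1.0, 0.021, 0.002, 0.001]
contact_force: [0.6, 0.3, -1.0]
opening: 1.0
time: 11.95
eef_pos: [0.5398, -0.2178, 0.1541]
tcp_rot: [1.0, 0.022, -0.001, -0.0]
contact_force: [0.7, 0.3, -0.2]
opening: 0.996
[ 0.54079139 -0.21855359  0.15602623] [9.99765410e-01 2.16262084e-02 1.04806797e-03 5.77582765e-04]
[(0.58, [281.3, 225.8], np.int64(3846))]
(array([ 0.53865341, -0.220211  ]), np.float64(0.018310095750041944))
```

View pics/w11.png

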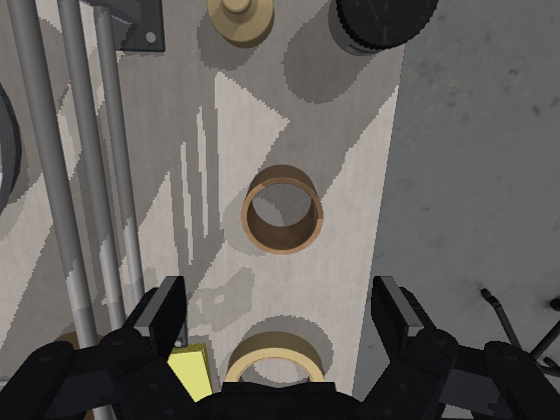

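Core at (282,215), centred between the pads within 2 mm; correcting and descending.

```bash
python3 -m crank '[[-1,-0.1,0.2,4,0,0,0],[-1,0,0,4,0,0,0],[-1,0,0,3,0,0,0],[-1,0,0,1.2,0,0,0],[-1,0,0,0,0,0,0]]'; python3 - <<'E'
from cf import *
r=snap('wrist','w12.png'); print(get_state()['eef_pos'],get_state()['contact_force'])
E
```

```text
time: 12.55
eef_pos: [0.5389, -0.2209, 0.0324]
tcp_rot: [1.0, 0.021, -0.0, -0.0]
contact_force: [0.3, 0.3, 0.0]
opening: 1.003
[ 0.53986878 -0.22150773  0.03386782] [0.11222407 0.19286444 0.30394754]
```

View pics/w12.png

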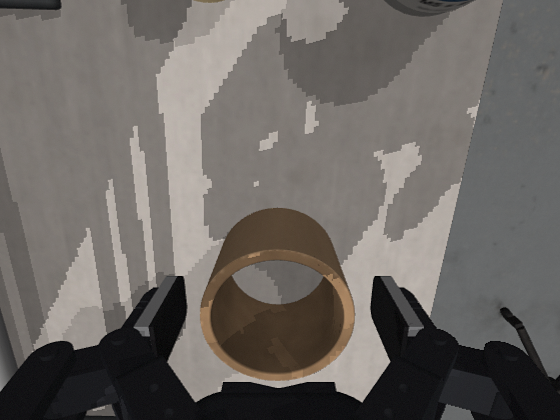

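Core is centred between the pads (about 278,315). Gripping gently.

```bash
python3 -m crank '[[1,0,0,0,0,0,0],[1,0,0,0,0,0,0],[1,0,0,0,0,0,0],[1,0,0,0,0,0,0],[1,0,0,0,0,0,0]]' 25; python3 -m crank '[[1,0,0,0,0,0,0],[1,0,0,0,0,0,0],[1,0,0,-1,0,0,0],[1,0,0,0,0,0,0],[1,0,0,0,0,0,0]]'; python3 - <<'E'
from cf import *
r=snap('wrist','w13.png'); print(get_state()['eef_pos'],get_state()['contact_force'])
E
```

```text
time: 13.1
eef_pos: [0.5405, -0.2221, 0.035]
tcp_rot: [1.0, 0.021, 0.002, 0.001]
contact_force: [-1.0, -0.5, 6.9]
opening: 0.711
time: 13.6
eef_pos: [0.5388, -0.221, 0.0427]
tcp_rot: [1.0, 0.021, 0.0, 0.0]
contact_force: [-0.2, 0.0, 0.6]
opening: 0.711
[ 0.53848813 -0.22084626  0.04225463] [-0.90146651 -0.65239825 -0.54641649]
```

View pics/w13.png

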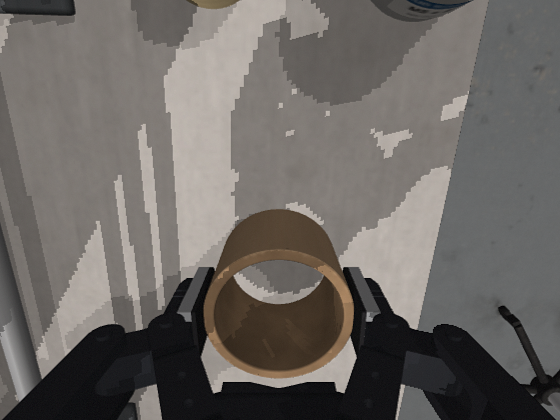

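Held. Lifting well above the rail height.

```bash
python3 -m crank '[[1,0,0,-3,0,0,0],[1,0,0,-4,0,0,0],[1,0,0,-4,0,0,0],[1,0,0,-4,0,0,0],[1,0,0,-3,0,0,0]]' 30;  python3 -m crank '[[1,0,0,-2,0,0,0],[1,0,0,0,0,0,0],[1,0,0,0,0,0,0]]'; python3 - <<'E'
from cf import *
r=snap('wrist','w14.png'); print(get_state()['eef_pos'],get_state()['tcp_rot'])
snap('side','s14.png')
E
```

```text
time: 14.15
eef_pos: [0.539, -0.2212, 0.2248]
tcp_rot: [1.0, 0.021, 0.001, 0.001]
contact_force: [0.8, -1.0, -0.5]
opening: 0.714
time: 14.45
eef_pos: [0.5383, -0.2208, 0.2413]
tcp_rot: [1.0, 0.021, -0.0, -0.0]
contact_force: [-0.3, 0.2, -0.8]
opening: 0.708
[ 0.53784327 -0.22049285  0.24018296] [ 9.99779609e-01  2.09270608e-02 -1.38697033e-03 -9.31127954e-04]
```

View pics/w14.png

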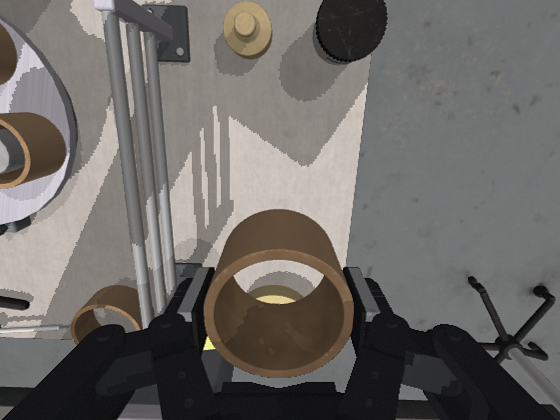

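View pics/s14.png

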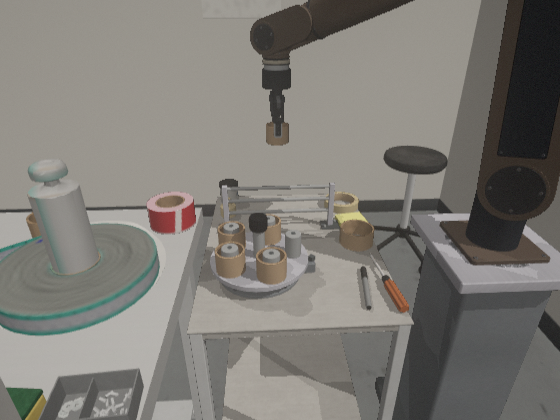

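Core held upright, rim at about z 0.205; the other things haven't moved. Carrying over the rail.

```bash
python3 -m crank '[[1,-0.13,-3,0,0,0,0],[1,-0.13,-4,0,0,0,0],[1,-0.13,-4,0,0,0,0],[1,-0.13,-4,0,0,0,0],[1,-0.13,-4,0,0,0,0]]';  python3 -m crank '[[1,-0.13,-4,0,0,0,0],[1,-0.13,-4,0,0,0,0],[1,-0.16,-3,0,0,0,0],[1,0,-1.2,0,0,0,0],[1,0,0,0,0,0,0]]'; python3 -m crank '[[1,0,0,2,0,0,0],[1,0,0,2,0,0,0],[1,0,0,0,0,0,0],[1,0,0,0,0,0,0]]';python3 - <<'E'
from cf import *
r=snap('wrist','w15.png'); print(get_state()['eef_pos'],get_state()['tcp_rot'])
snap('side','s15.png'); snap('scene','c15.png')
print(get_state()['eef_pos'],get_state()['tcp_rot'])
E
```

```text
time: 15.05
eef_pos: [0.523, -0.0298, 0.24]
tcp_rot: [1.0, 0.021, -0.002, -0.001]
contact_force: [1.1, -0.8, 0.1]
opening: 0.714
time: 15.55
eef_pos: [0.5141, 0.0913, 0.2407]
tcp_rot: [1.0, 0.022, -0.001, 0.0]
contact_force: [-0.4, -0.3, 0.3]
opening: 0.713
time: 15.95
eef_pos: [0.5149, 0.0891, 0.2018]
tcp_rot: [1.0, 0.02, -0.001, 0.0]
contact_force: [-0.0, 0.4, -0.4]
opening: 0.71
[0.51542588 0.08932935 0.20278374] [9.99793592e-01 2.03154952e-02 1.97050548e-04 1.25705236e-04]
[0.5158115  0.08968697 0.20362166] [9.99787882e-01 2.05670148e-02 1.08469955e-03 1.12272285e-04]
```

View pics/w15.png

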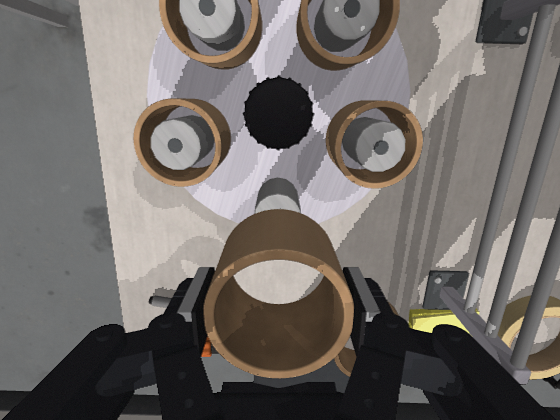

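View pics/s15.png

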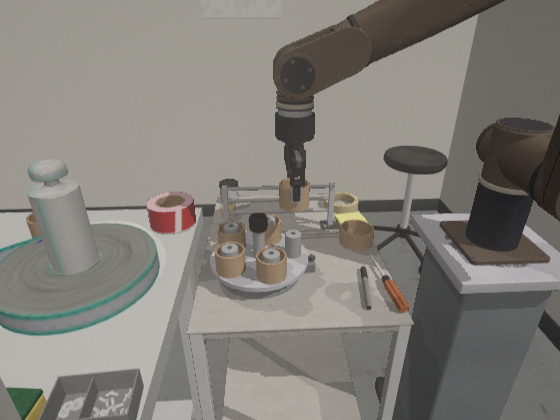

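View pics/c15.png

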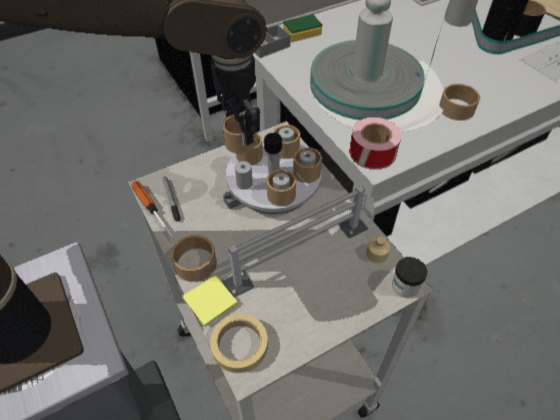

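```bash
cat > fit.py <<'E'
from h import *
from scipy.optimize import minimize
def run(tag,x0,cams=('wrist','side')):
    R={};M={}
    for c in cams:
        R[c]=read_camera(c); d=trace('core',c)
        print(c,[(round(x['p'],2),np.round(x['location']).tolist(),int(x['pixels'].sum())) for x in d])
        t=np.array([*x0[:2],x0[2]+.02]); uv=proj(R[c],t)
        ok=[x for x in d if np.linalg.norm(np.array(x['location'])-uv)<40]
        if not ok: continue
        m=ok[0]['pixels'].astype(np.uint8); b=np.zeros(m.shape,np.uint8)
        cv2.fillConvexPoly(b,cv2.convexHull(np.argwhere(m>0)[:,::-1].astype(np.int32)),1); M[c]=b>0
    def sil(r,p):
        h=cv2.convexHull(np.vstack([circ(r,p,.031,p[2]),circ(r,p,.031,p[2]+.05)]).astype(np.float32))
        b=np.zeros((420,560),np.uint8); cv2.fillConvexPoly(b,np.round(h*16).astype(np.int32),1,shift=4); return b>0
    def f(p): return sum(1-(sil(R[c],p)&M[c]).sum()/(sil(R[c],p)|M[c]).sum() for c in M)
    x0=np.array(x0)
    s=minimize(f,x0,method='Nelder-Mead',options=dict(initial_simplex=[x0,x0+[.006,0,0],x0+[0,.006,0],x0+[0,0,.006]],xatol=1e-4))
    print('joint',s.x.round(4),s.fun,'tcp',np.round(get_state()['eef_pos'],4))
    for c in cams:
        v=R[c]['color'].copy()
        for z in (s.x[2],s.x[2]+.05): cv2.polylines(v,[np.round(circ(R[c],s.x,.031,z)).astype(int)],True,(0,255,0))
        cv2.imwrite(f'pics/{tag}_{c}.png',v[:,:,::-1])
E
python3 -c "
from fit import *
run('f1',[.5155,.0895,.168])"
```

```text
wrist [(0.81, [278.0, 308.0], 16624)]
side [(0.56, [286.0, 196.0], 646)]
joint [0.5132 0.0895 0.1667] 0.10753567596184255 tcp [0.5153 0.0902 0.2031]
```

View pics/f1_wrist.png

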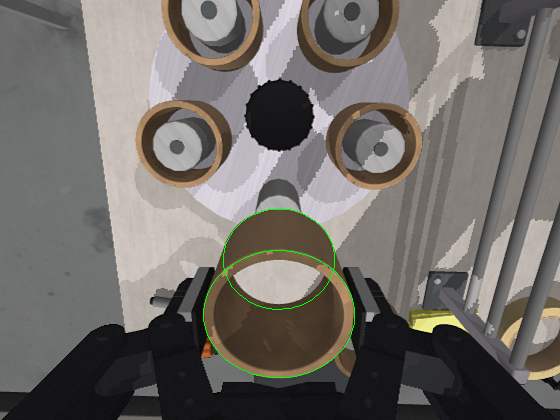

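View pics/f1_side.png

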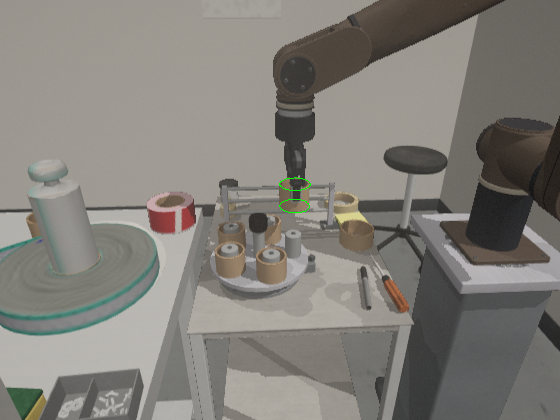

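```bash
python3 -m crank '[[1,0.15,-0.06,2,0,0,0],[1,0,0,2,0,0,0],[1,0,0,1.3,0,0,0],[1,0,0,0,0,0,0],[1,0,0,0,0,0,0]]'
python3 -c "
from fit import *
run('f2',[.5147,.0902,.113],('wrist','side','scene'))"
```

```text
time: 16.8
eef_pos: [0.5166, 0.091, 0.1496]
tcp_rot: [1.0, 0.021, 0.0, 0.0]
contact_force: [-1.0, 0.6, -0.2]
opening: 0.71
wrist [(0.59, [276.0, 307.0], 16830)]
side [(0.89, [287.0, 220.0], 635)]
scene [(0.97, [238.0, 155.0], 588), (0.26, [281.0, 175.0], 5367)]
joint [0.5155 0.0907 0.1143] 0.39388180943053985 tcp [0.5169 0.0909 0.1502]
```

```bash
cd pics; python3 -c "
import cv2,numpy as np
a=cv2.imread('f2_side.png')[160:300,200:380]; b=cv2.imread('f2_scene.png')[90:230,170:350]
cv2.imwrite('f2z.png',np.hstack([cv2.resize(a,None,fx=2.2,fy=2.2,interpolation=2),cv2.resize(b,None,fx=2.2,fy=2.2,interpolation=2)]))"
```

```text
(no output)
```

View pics/f2z.png

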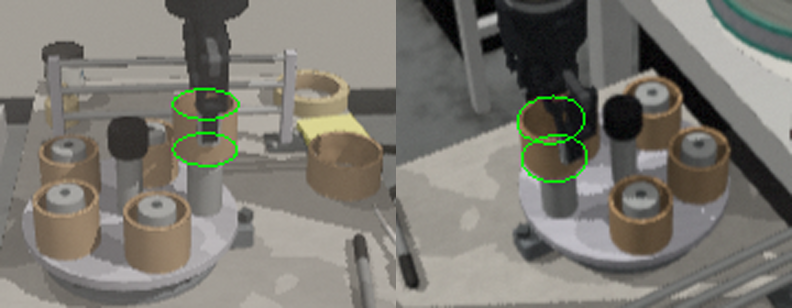

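View pics/f2_wrist.png

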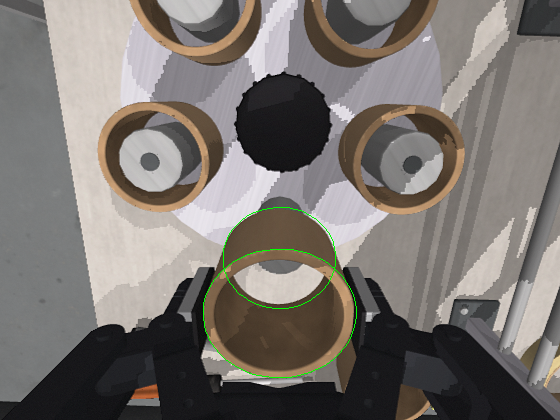

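```bash
python3 -c "
from fit import *
run('f3',[.5155,.0907,.1143])
r=read_camera('wrist'); v=r['color'].copy()
v=cv2.resize(v[190:330,190:370],None,fx=4,fy=4,interpolation=cv2.INTER_NEAREST)
for c,col in (((.5147,.0902),(0,255,0)),):
    p=(circ(r,c,.018,.099)-[190,190])*4+2; cv2.polylines(v,[np.round(p).astype(int)],True,col)
cv2.imwrite('pics/f3z.png',v[:,:,::-1])"
```

```text
wrist [(0.7, [276.0, 307.0], 16459)]
side [(0.62, [288.0, 222.0], 530)]
joint [0.5144 0.0909 0.1134] 0.13574671557281492 tcp [0.5165 0.0909 0.1495]
```

View pics/f3z.png

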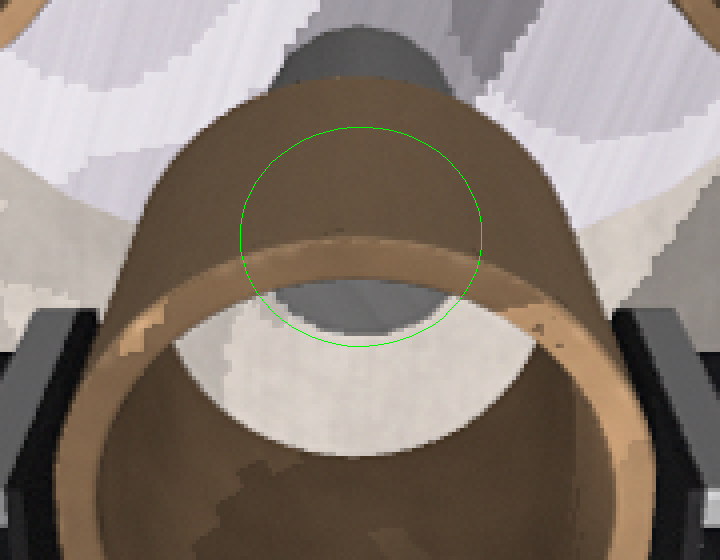

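```bash
python3 -c "
from fit import *
run('f4',[.5150,.0905,.1138],('wrist',))
r=read_camera('side'); g=r['color'].astype(int)
for row in list(range(204,226,3))+list(range(232,256,3)): print(row,' '.join('%d/%d'%(g[row,u,0],g[row,u,2]) for u in range(274,314)))
"
```

```text
wrist [(0.59, [276.0, 309.0], 16691), (0.36, [525.0, 310.0], 9260)]
joint [0.5139 0.0908 0.1127] 0.00972390165255943 tcp [0.5164 0.0909 0.1493]
204 130/119 130/119 130/119 129/119 129/117 129/116 121/99 138/94 153/101 140/91 136/91 138/91 141/94 142/93 142/94 85/64 59/53 58/54 59/53 68/58 111/77 107/77 100/71 94/68 92/66 59/52 59/56 57/52 56/50 62/56 117/79 139/95 159/124 173/154 177/163 176/163 177/163 176/163 175/162 174/161
207 130/119 129/118 130/118 129/118 113/101 116/79 121/83 127/85 129/84 133/90 134/89 136/89 136/90 139/92 141/94 64/56 57/54 56/52 59/54 60/57 68/66 68/66 66/64 63/60 64/60 60/57 61/56 59/55 55/51 64/57 92/64 92/64 114/75 152/101 168/134 167/153 167/153 170/156 171/158 171/158
210 124/120 124/120 126/121 125/121 121/113 102/74 127/87 119/80 116/80 127/85 131/87 137/90 139/93 137/91 138/93 112/76 67/62 58/53 57/53 59/55 63/59 61/56 60/57 60/56 61/57 62/56 58/57 59/54 56/52 73/58 116/79 143/95 143/97 157/109 149/125 155/150 155/150 154/149 155/148 151/146
213 115/107 115/105 113/104 118/110 116/108 109/77 110/78 111/79 111/78 113/80 114/79 126/88 128/87 124/85 1
[... 3158 characters left out ...]
1/120 127/116 127/117 129/117 130/118 130/119 129/117 128/117 128/118
250 164/159 163/159 157/148 147/135 116/93 97/68 112/74 145/96 156/104 146/109 130/116 96/90 101/96 105/98 107/102 108/102 113/107 120/113 124/118 128/122 128/123 131/126 136/131 136/131 137/131 133/128 128/122 181/180 182/180 181/179 181/179 181/178 162/157 129/118 129/118 129/118 129/118 128/117 132/121 131/119
253 164/160 164/158 164/159 165/160 165/160 163/158 105/76 99/69 101/71 94/67 160/107 166/112 117/99 103/97 104/100 107/102 115/110 118/113 125/120 127/121 131/126 134/129 135/130 135/131 136/130 134/128 131/126 165/163 174/173 175/173 174/172 179/177 179/177 178/172 176/162 175/162 163/152 162/150 170/158 176/163
```

```bash
python3 -c "
from fit import *
r=read_camera('side')
for x in (.513,.515,.517): print(x,proj(r,[x,.0902,.075]),proj(r,[x,.0902,.135]))
d=np.array(get_state()['eef_pos']);print(d)
r=read_camera('wrist'); g=cv2.cvtColor(r['color'],cv2.COLOR_RGB2GRAY)
print(g[255:285,281])
for c in ((.5147,.0902),(.516,.0902)): p=circ(r,c,.018,.099); print(c,p[:,1].max(),proj(r,[*c,.099]))
"
```

```text
0.513 [293.7401034  242.54215915] [294.07695962 218.76902936]
0.515 [292.83426133 242.57007824] [293.14007684 218.79490634]
0.517 [291.92819819 242.59800416] [292.20295757 218.82078985]
[0.51637394 0.09092878 0.14929326]
[106 107 105 104  92 111 111 110 108 109 106 104 104 106 107 106 106 101
 120 215 209 206 207 207 206 205 207 208 207 205]
(0.5147, 0.0902) 276.01238223550064 [279.63427914 249.36845823]
(0.516, 0.0902) 274.14235633624514 [279.72955946 247.38307165]
```

```bash
python3 -m crank '[[1,0.13,0.07,0.45,0,0,0],[1,0,0,0,0,0,0],[1,0,0,0,0,0,0],[1,0,0,0,0,0,0],[1,0,0,0,0,0,0]]'
python3 -c "
from fit import *
run('f5',[.5155,.0902,.109])
run('f6',[.5155,.0902,.109],('wrist',))
print(get_state()['contact_force'],get_state()['tcp_rot'])
r=read_camera('wrist'); v=r['color'].copy()
v=cv2.resize(v[190:330,190:370],None,fx=4,fy=4,interpolation=cv2.INTER_NEAREST)
for c in ((.516,.0902),):
    p=(circ(r,c,.018,.099)-[190,190])*4+2; cv2.polylines(v,[np.round(p).astype(int)],True,(0,255,0))
cv2.imwrite('pics/f6z.png',v[:,:,::-1])
r=read_camera('side'); cv2.imwrite('pics/f6s.png',cv2.resize(r['color'][180:270,230:350,::-1],None,fx=6,fy=6,interpolation=0))
g=r['color'].astype(int)
for row in (222,226,229,242,246,249): print(row,' '.join('%d/%d'%(g[row,u,0],g[row,u,2]) for u in list(range(275,290))+list(range(298,312))))
for x in (.514,.516): print(x,proj(r,[x,.0902,.07]),proj(r,[x,.0902,.12]))
"
```

```text
time: 18.1
eef_pos: [0.5178, 0.0903, 0.1449]
tcp_rot: [1.0, 0.021, 0.0, 0.0]
contact_force: [0.4, -0.1, -0.0]
opening: 0.711
wrist [(0.71, [276.0, 307.0], 16464)]
side [(0.57, [289.0, 222.0], 570)]
joint [0.5157 0.0902 0.1081] 0.1231226967686877 tcp [0.5178 0.0903 0.1449]
wrist [(0.68, [276.0, 309.0], 16712)]
joint [0.515  0.0902 0.108 ] 0.007834217841799385 tcp [0.5177 0.0903 0.1449]
[-1.24111236 -0.97929714  0.19657836] [ 9.99780294e-01  2.09609966e-02  2.83247433e-05 -1.39352979e-06]
222 113/94 99/69 97/65 106/74 109/76 109/77 111/76 112/80 111/77 116/81 117/81 118/81 118/82 118/82 92/87 75/73 135/130 145/111 151/104 151/106 153/106 151/106 152/106 148/102 132/104 128/115 130/119 150/138 148/136
226 110/77 107/75 104/72 100/70 108/76 110/76 112/79 112/78 114/82 116/80 116/81 115/79 117/81 118/83 113/98 111/108 137/130 150/106 152/106 152/105 152/106 153/108 150/104 148/103 166/146 178/164 178/165 178/164 177/163
229 109/76 107/75 106/75 109/74 107/76 110/77 110/77 113/79 114/80 113/79 116/80 117/81 118/82 118/82 116/81 148/103 148/103 149/103 150/103 152/106 152/105 152/106 151/10
[... 161 characters left out ...]
100 137/133 137/132 133/129 129/120 129/117 130/120 131/119 131/120 130/119 130/118 130/120 129/118 128/117 130/118
246 128/115 122/114 113/110 116/114 118/114 117/114 152/150 154/152 152/150 167/165 101/95 102/98 103/99 106/100 109/104 138/133 135/130 131/127 167/164 181/179 169/165 141/132 130/117 129/117 129/117 130/118 131/119 130/118 130/118
249 138/124 123/104 114/89 121/82 148/99 148/99 152/107 134/105 126/113 116/113 99/94 100/94 106/99 106/101 109/103 138/133 135/131 130/125 180/178 181/178 181/179 180/178 167/162 139/130 129/119 127/115 128/117 128/116 130/119
0.514 [293.26139156 244.46629331] [293.5261636  224.87715488]
0.516 [292.3579337  244.49437126] [292.59712251 224.9035777 ]
```

View pics/f6z.png

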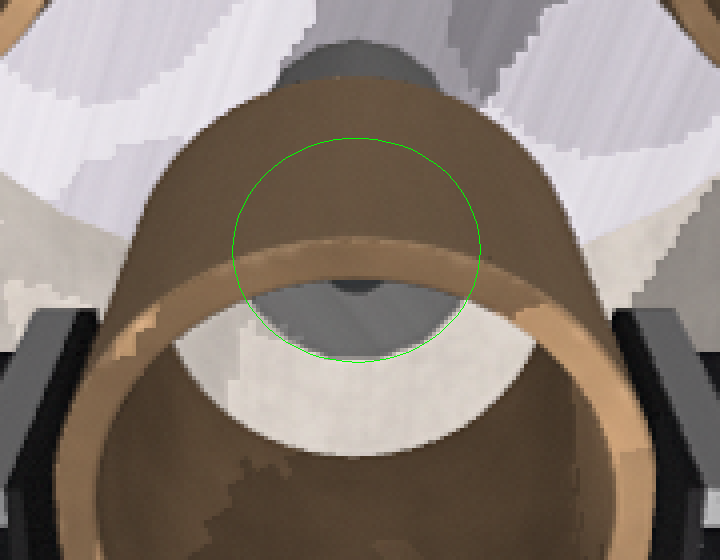

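View pics/f6s.png

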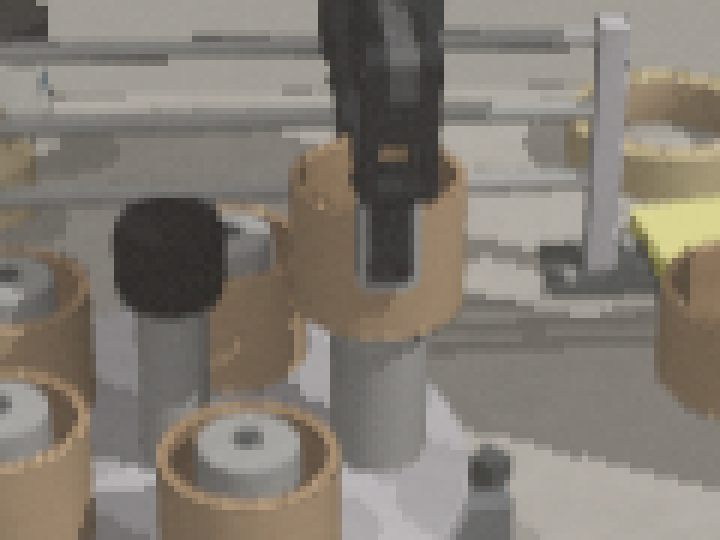

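```bash
python3 -m crank '[[1,0.04,0,0,0,0,0],[1,0,0,0,0,0,0],[1,0,0,0,0,0,0],[1,0,0,0,0,0,0]]'
python3 -c "
from h import *
snap('scene','end.png'); print(get_state()['time'],np.abs(get_state()['dq']).max())"
```

```text
time: 18.9
eef_pos: [0.5181, 0.0903, 0.1448]
tcp_rot: [1.0, 0.021, -0.0, -0.0]
contact_force: [0.6, -0.7, -0.4]
opening: 0.708
18.95 0.001645277557066457
```

View pics/end.png

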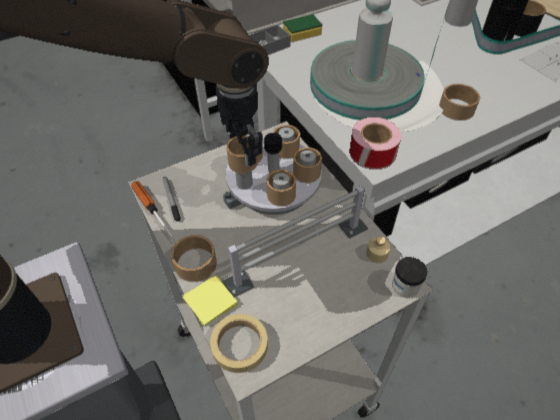

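The core is held over the post at (243,155). The weight (378,248), the tape (240,343) and the rail are where they were at the start.

```bash
python3 -c "
from plant import *
print(sign_off())"
```

```text
the job is handed in; nothing more can be done
None
```

I turned the turret one step counter-clockwise by its knob and let go. I then carried the loose core over the rail and signed off at about 19 s, still holding it upright above the empty post.

- **Turret:** after release, the empty post measured (0.515, 0.090), within about 1 mm of where the post at the load pointer stood before the turn.
- **Carry:** the lower rim was about 0.2 m above the bench over the 128 mm rail. The wrist force stayed near zero, and the weight and tape had not moved.
- **Height:** the lower rim is at about 0.108 m by the camera fit and 0.110 m by the tool height. That leaves a gap of 9–11 mm above the post. The wrist force shows no contact.
- **Centring:** the side camera put the core within about 0.3 mm of the post in x. The wrist camera showed it about 1 mm short in x, and in y it was within about 0.5 mm. I made a last 0.4 mm correction in x to split that difference and did not measure the centring again afterwards.

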